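# Twist the weighing pan off the kitchen scale with the tomato in it

### The job

The tomato has been weighed and lies loose in the scale's twist-lock pan: turn the pan by its handle a quarter turn anticlockwise (seen from above) until its lock lets go, lift it straight up off the scale, carry it over the middle of the chopping board and hold it there, a hand's breadth above the wood. Keep the pan level all the while so that the tomato stays lying in the middle of the hollow, do not knock over or shift the things standing round about, and finish still holding the pan by its handle, steady, with nothing put down.

Things in the scene. Friction and masses are not known exactly. Their poses are not given: they have to be found in the camera images.
- scale: white flat kitchen scale, 180 x 140 mm and 34 mm high, fixed. Origin on the worktop under the centre of its round steel platform (94 mm across, top 40 mm above the worktop); z up; display and buttons on its -x side (the body reaches 102 mm to -x, 78 mm to +x, 70 mm to each side)
- seat (a point): centre of the platform's top, 40 mm above the scale's origin, axes as the scale's: the bayonet seat inside the pan's foot. Handle along the scale's +y (red dot): pan locked down. A quarter turn anticlockwise from above, handle to -x (green dot): free to lift, within about 10 degrees. 2.5 mm side play, stops 5 degrees past both positions, no spring, light friction
- pan: round dished steel weighing pan, 134 mm across the rim, 37 mm high, about 0.16 kg, loose, locked on the scale at the start. Origin at the centre of the underside of its foot ring (79 mm across), 40 mm above the worktop on the scale; z up, +y along the handle. The hollow is spherical, 120 mm radius, lowest point 16 mm above the origin. Raised 12 mm it is clear of the seat
- pan_handle (a point): middle of the pan's straight black handle: a bar 16 mm wide, 16 mm high and 52 mm long pointing outward, level, its middle 100 mm from the pan's axis and 32 mm above the pan's origin (72 mm above the worktop at the start); axes as the pan's (+y outward along the handle). Grip it from above across its width
- pan_middle (a point): lowest point of the pan's hollow, on the pan's axis, 16 mm above the pan's origin
- tomato_center (a point): centre of the loose round red tomato, 36 mm across, about 30 g, that lies in the middle of the pan; it rolls when the pan tilts or jerks
- board: wooden chopping board, 220 x 150 mm and 18 mm thick, fixed, its long side along its own x; origin at the centre of its underside on the worktop, z up. (Beyond the worktop a boiler hangs on the wall from 0.4 m above it: come to the work from the robot's side)
- mug: white mug with green dots, 93 mm high, standing loose behind the work; origin at its underside
- salt: small glass salt shaker with a grey top, 44 mm across, 90 mm high, standing loose behind the work; origin at its underside
- jam: round glass jar of tan spread with a dark lid, 63 mm across, 85 mm high, standing loose behind the work; origin at its underside
Things that resemble listed ones, but are neither listed nor needed, are in the scene too. What is meant by the part that bears tomato_center is not pink or turquoise, and is the smaller of those in its own colour.

How it is judged:
On the way, in this order (a step that is already met when the one before it is completed fails the run):
1. the pan, still seated on the scale, has been turned a quarter turn (at least 80 degrees), the tomato in its middle (angle between the y axis of pan and the y axis of scale, either way round above 1.396 rad and z of pan in the frame of scale between 0.036 and 0.046 m and horizontal distance between pan and scale below 0.006 m and horizontal distance between tomato_center and pan_middle below 0.02 m), for 0.1 s.
2. the pan has been lifted clear of the scale, level, the tomato in its middle (z of pan in the frame of scale above 0.06 m and angle between pan's own z axis and vertical below 0.15 rad and horizontal distance between tomato_center and pan_middle below 0.02 m), for 0.1 s.
At the end, for the whole second after the job is handed in: Held still and level (0.1 rad) by the fingers over the board: pan middle within 35 mm of the board's centre, pan underside 60 to 200 mm above the worktop, touching neither board nor scale; tomato at rest in the pan, untouched, centre within 16 mm of the pan's axis (horizontal distance between pan_middle and board below 0.035 m and z of pan in the frame of board between 0.06 and 0.2 m and angle between pan's own z axis and vertical below 0.1 rad and distance between tomato_center and pan_middle below 0.027 m and horizontal distance between tomato_center and pan_middle below 0.016 m and contact force between tomato and pan above 0.05 N and contact force between tomato and the arm below 0.02 N and contact force between tomato and the fingers below 0.02 N and contact force between pan and the fingers above 2 N and contact force between pan and board below 0.02 N and contact force between pan and scale below 0.02 N and linear speed of pan below 0.02 m/s and angular speed of pan below 0.15 rad/s and linear speed of tomato below 0.03 m/s); the arm keeps its last pose, push and grip.
It fails at once if the tomato rolls up the side of the hollow or out of the pan (more than 32 mm off its middle) (distance between tomato_center and pan_middle above 0.038 m).
It fails at once if the pan is tipped more than 0.25 rad (angle between pan's own z axis and vertical above 0.25 rad).
It fails at once if the robot handles the tomato (contact force between tomato and the fingers above 0.5 N or contact force between tomato and the arm above 0.5 N).
It fails at once if the mug, the salt shaker or the jar is shifted by more than 20 mm or knocked over (distance of any of mug, salt, jam from where it was at the start of the episode above 0.02 m or angle between any of mug, salt, jam's own z axis and vertical above 0.5 rad).
It also fails if it takes over 61 s, if anything falls off the work surface, if the arm or the gripper's body presses on something with over 40 N, if the wrist force passes 120 N, or if a joint passes its speed limit or range.

### The arm

A 6-joint arm with a two-finger parallel gripper is mounted at the origin on a cart in front of the work surface, level with it; the furniture and walls round the work are solid. World frame = base frame: x ahead of the robot, y to its left, z up, the work surface at z = 0. Lengths are in m, angles in rad, forces in N, time in s.
With the tool pointing down it reaches from about 0.275 to 0.725 m from the base axis. Payload 5.6 kg.
Tool frame: the origin (TCP) lies on the front face of the gripper's body, between the roots of the fingers; the fingertips stand 73 mm ahead of it and the grasp point (between the pads) lies 54 mm ahead of it; z points along the fingers, y is the line along which they close (so a half turn about z gives the same grasp; the last joint's range is limited). The gripper opens to 85 mm and grips with 20 to 120 N. Pads are 22 mm wide; open, the fingers measure 114 mm over their backs; the gripper's body (76 mm by 85 mm) begins 54 mm behind the grasp point. The pads swing forward as they close: fully open they stand 13 mm farther back than shut.
Start: joints at [1.441, 0.255, 0.108, 0, -1.424, -0.285], TCP at [0.222, 0.503, 0.304] pointing down, gripper open.
Joint ranges: [-2.95, 2.95], [-1.21, 1.97], [-1.09, 1.5], [-2.87, 1.71], [-2.94, -0.07], [-3.05, 3.05]. Speed limits (rad/s): [2.57, 2.57, 3.14, 3.14, 3.14, 3.14].

### API

Orientations are given as a rotation vector (axis times angle).
In Python, from station import bot, eyes, ticket gives the robot as it stands.
- The arm moves only by the tool carry_out, never from a script. Its argument "plan" is a list of rows, each a list of 3 entries, a list of its own where there are three numbers: the shift along the tool's x, y, z in units of 25 mm (1.0 is 25 mm), then the turn, a rotation vector about the tool's x, y, z in units of 5 degrees (1.0 is 5 degrees), then the opening, from -1 (shut) to 1 (fully open). In form: [[[tx, ty, tz], [ax, ay, az], jaw], ...]. A call has 1 to 8 rows; each row shifts and turns the commanded pose from where the row before left it, along the tool's axes as they then stand; what a row does not reach is not made up. A row lasts 1/8 s, in which the tool goes at most 62.5 mm and 10.7 degrees, less where a joint would pass 70% of its speed; a pose out of reach is approached as far as the arm can. A call is refused whole if a number of a shift passes 1 or a number of a turn 1, either way. A call with a gripper value outside its range is refused whole. The fingers move at their own pace and stop on an object; "squeeze" is the grip in N (left out, the last holds). Time passes only in rows, so rows that do not move let the fingers close. It gives the time, the measured TCP pose, the force, the opening and the grip force at its end, in the units of the state.
- bot.get_state(): the state, without advancing time (a new reading comes with each control period).
- eyes.grab_frame(name): name is "scene" or "top"; returns the picture (420x560x3 uint8, red, green, blue); there is no depth.
- eyes.calibration(name): a dict with "fx", "fy", "cx", "cy" (pixels), "D" ([k1, k2, p1, p2, k3] as OpenCV has them; the pictures are not rectified), "R" (3x3) and "t" (3): a world point X has camera coordinates R X + t. Camera axes: x right, y down, z forward; pixel columns grow to the right and rows downward; lengths in m; the calibration is good to about 2 mm. A picture is of the moment at which its call begins. calibration takes no time and is no camera call.
- ticket.sign_off(): hands the job in; it is judged then, once.
The state is a dict: "clock": time; "joint_pos": joint angles; "dq": joint speeds; "joint_torque": joint torques, N m; "tool_pos": TCP position; "tool_rot": TCP orientation; "force": force on the tool from outside, world axes, zero at the start; "torque": the same for the moment, N m; "width": finger opening in m; "finger_force": force on a finger pad.
Only numpy, scipy, OpenCV 4.12 (cv2) and the standard library are available. Lean on these libraries where they do the work, as an engineer would, in place of code of your own. Each camera call takes 0.05 s, during which the arm holds its last target. There are 200 camera calls.

## Working session

There is one attempt and no reset: what is moved stays moved. The work goes in short steps, Python scripts to look and compute and a tool call to move; the robot and the scene stay as the last step left them, time stands still between calls to the robot, and variables do not carry over. Pictures are saved under pics/ and viewed, at most 10 in all, crops included, and the job is handed in when it is done.

Besides the shell and the picture viewer there is one more tool, called after "Request:" by a JSON object that holds its "op" and its "data", one argument or row to a line. carry_out: Moves the arm, as the interface text tells. Its arguments: {"type":"object","properties":{"plan":{"type":"array"},"squeeze":{"type":"number"}},"required":["plan"]}

```bash
mkdir -p pics; python3 - <<'E'
from station import bot,eyes
import cv2,numpy as np
for n in("scene","top"):
    im=eyes.grab_frame(n);cv2.imwrite(f"pics/{n}0.png",im[:,:,::-1])
    c=eyes.calibration(n);print(n,{k:np.round(v,4).tolist() for k,v in c.items()}, (-np.array(c["R"]).T@np.array(c["t"])).round(3))
s=bot.get_state();print(s)
E
```

```text
scene {'fx': 397.3134, 'fy': 397.3134, 'cx': 280.8621, 'cy': 203.4537, 'D': [-0.0403, 0.0, 0.0, 0.0, 0.0], 'R': [[0.584, -0.8116, 0.0156], [-0.5565, -0.4143, -0.7201], [0.5909, 0.4119, -0.6936]], 't': [-0.2531, 0.3719, 0.5464]} [ 0.032 -0.276  0.651]
top {'fx': 514.2908, 'fy': 514.2908, 'cx': 277.317, 'cy': 213.4918, 'D': [-0.0601, 0.0, 0.0, 0.0, 0.0], 'R': [[0.0279, -0.9996, 0.0079], [-0.9821, -0.0289, -0.1861], [0.1863, -0.0025, -0.9825]], 't': [0.0661, 0.5524, 1.0907]} [0.337 0.085 1.174]
{'clock': 0.1, 'joint_pos': array([ 1.44060062e+00,  2.55645137e-01,  1.07158771e-01, -3.88382312e-04,
       -1.42392489e+00, -2.84585130e-01]), 'dq': array([-0.00144535, -0.00222822,  0.00208994,  0.00174972,  0.00051283,
        0.00051863]), 'joint_torque': array([-1.72984572e-03, -3.87607741e+01,  2.38471609e+01,  5.37784204e+00,
       -3.79560166e-03, -1.74590816e-06]), 'tool_pos': array([0.22147802, 0.50308626, 0.30312365]), 'tool_rot': array([ 3.07265017e+00, -6.46625899e-01, -4.05793370e-04]), 'force': array([-0.86929526,  0.44120319, -0.35354912]), 'torque': array([ 0.03074978,  0.05081537, -0.05326544]), 'finger_force': 0.0, 'width': 0.08510530971750363}
```

View pics/scene0.png

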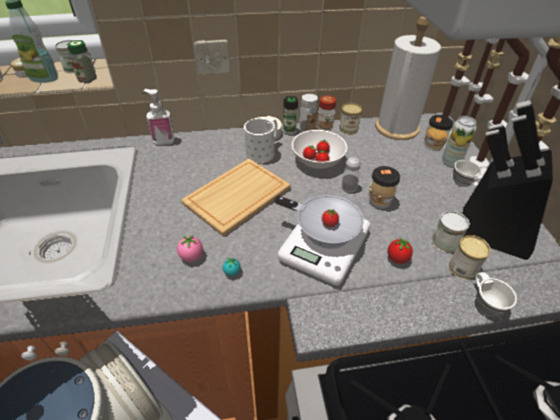

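View pics/top0.png

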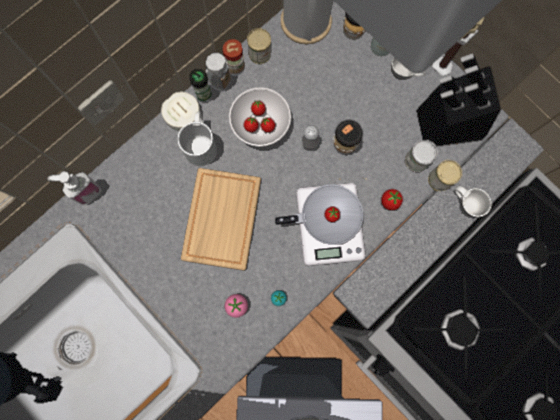

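Scene view: pan at (331,220) on the scale with its handle at (287,201), board at (237,195), jam at (384,187), salt at (351,175). Top view: pan at (332,214), black handle at (287,220), scale display at (328,254), board at (221,219), salt at (311,137), jam at (348,136).

Tomato candidates (top view): red in the pan (333,214), larger red at (392,200), pink (236,306), turquoise (279,298), and red ones in the bowl (around 260,118). The one in the pan fits: it is red, smaller than the other loose red one, and lies on the scale.

```bash
cat > h.py <<'E'
import cv2,numpy as np
from station import bot,eyes
from scipy.spatial.transform import Rotation as Ro
def cast(n,uv,z):
    c=eyes.calibration(n);R=np.array(c["R"]);t=np.array(c["t"])
    K=np.array([[c["fx"],0,c["cx"]],[0,c["fy"],c["cy"]],[0,0,1.]])
    p=cv2.undistortPoints(np.array(uv,float).reshape(-1,1,2),K,np.array(c["D"]))[:,0]
    d=np.c_[p,np.ones(len(p))]@R; o=-R.T@t
    return o+d*((z-o[2])/d[:,2])[:,None]
def mask(im,lo,hi,box):
    h=cv2.cvtColor(im,cv2.COLOR_RGB2HSV);m=cv2.inRange(h,lo,hi)
    k=np.zeros_like(m);x0,y0,x1,y1=box;k[y0:y1,x0:x1]=255;m&=k
    cs,_=cv2.findContours(m,cv2.RETR_EXTERNAL,cv2.CHAIN_APPROX_NONE)
    return max(cs,key=cv2.contourArea)[:,0,:]
def cen(c):
    M=cv2.moments(c);return [M["m10"]/M["m00"],M["m01"]/M["m00"]]
E
python3 - <<'E'
from h import *
T=eyes.grab_frame("top");S=eyes.grab_frame("scene")
red=lambda im,b:mask(im,(0,150,60),(8,255,255),b)
def rect(c,n,z):
    p=cast(n,c,z)[:,:2];(x,y),wh,a=cv2.minAreaRect((p*1000).astype(np.float32));return np.round([x,y,*wh,a],1)
for n,im,bs in(("top",T,dict(tom=(310,195,355,235),big=(375,185,410,215),han=(270,205,302,230),board=(175,160,268,275),dis=(310,243,345,265))),
               ("scene",S,dict(tom=(315,205,345,232),big=(383,235,416,268),han=(270,190,301,212),board=(175,155,298,235),dis=(285,240,325,270)))):
    t=red(im,bs["tom"]);b=red(im,bs["big"]);print(n,"tom",cen(t),cast(n,[cen(t)],.074),cv2.contourArea(t),"big",cast(n,[cen(b)],.02),cv2.contourArea(b))
    h=mask(im,(0,0,0),(180,255,55),bs["han"]);print(" handle",cen(h),cast(n,[cen(h)],.078),rect(h,n,.08))
    w=mask(im,(8,80,90),(25,255,255),bs["board"]);print(" board",rect(w,n,.018))
    d=mask(im,(30,20,40),(90,255,220),bs["dis"]);print(" display",rect(d,n,.034))
cv2.imwrite("pics/crop.png",np.hstack([cv2.resize(T[170:280,265:410],None,fx=3.6,fy=3.6,interpolation=2)])[:,:,::-1])
E
```

```text
top tom [331.82456140350877, 214.00818713450292] [[ 0.54836579 -0.0368249   0.074     ]] 142.5 big [[ 0.5939711  -0.17725497  0.02      ]] 188.5
 handle [286.36147186147184, 220.26190476190473] [[0.5309338  0.06200254 0.078     ]] [531.2  61.7  17.5  45.4   1.7]
 board [542.9 210.  148.9 217.6  82.7]
 display [467.5 -33.2  20.7  53.6   6. ]
scene tom [329.7809867629362, 219.0096269554753] [[ 0.54546371 -0.03948018  0.074     ]] 138.5 big [[ 0.59569727 -0.18079484  0.02      ]] 322.0
 handle [284.6262626262626, 202.45050505050503] [[0.52695552 0.05923382 0.078     ]] [526.7  57.2  19.3  46.2   8.1]
 board [539.1 203.1 156.5 223.1  82.6]
 display [467.6 -33.9  19.5  51.5   6.9]
```

View pics/crop.png

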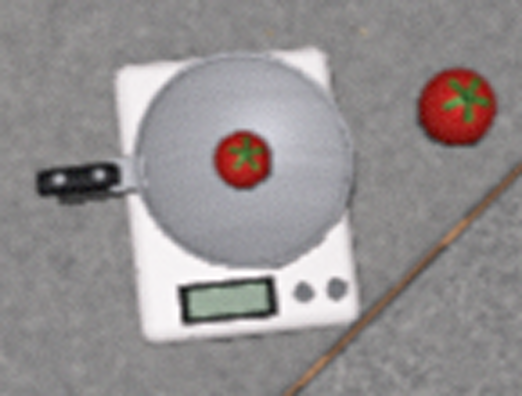

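The crop confirms it: the tomato in the pan (242,160 in the crop) is clearly smaller than the loose red one (457,107). The measurements agree:

| Item | Position (m) |
|---|---|
| Pan axis | ≈ (0.546, -0.039) |
| Handle middle | ≈ (0.533, 0.060), 0.100 from the axis as given; yaw ≈ 7.5° |
| Board centre | ≈ (0.541, 0.2065) |

I'll turn the tool first.

Request:
{"op": "carry_out", "data": {
  "plan": [
    [[0,0,0],[0,0,1],1],
    [[0,0,0],[0,0,1],1],
    [[0,0,0],[0,0,1],1],
    [[0,0,0],[0,0,1],1],
    [[0,0,0],[0,0,1],1],
    [[0,0,0],[0,0,1],1],
    [[0,0,0],[0,0,1],1],
    [[0,0,0],[0,0,1],1]
  ],
  "squeeze": 90
}}

```text
clock: 1.2
tool_pos: [0.2216, 0.5033, 0.3036]
tool_rot: [2.665, -1.663, 0.0]
force: [0.8, -0.3, -0.1]
width: 0.0849
finger_force: 0.0
```

Request:
{"op": "carry_out", "data": {
  "plan": [
    [[0,0,0],[0,0,1],1],
    [[0,0,0],[0,0,1],1],
    [[0,0,0],[0,0,1],1],
    [[0,0,0],[0,0,0.7],1],
    [[0,0,0],[0,0,0],1]
  ]
}}

```text
clock: 1.82
tool_pos: [0.2216, 0.5033, 0.3037]
tool_rot: [2.366, -2.066, 0.0]
force: [0.1, 0.0, 0.9]
width: 0.0856
finger_force: 0.0
```

```bash
cat >> h.py <<'E'
def go(x,y,z,phi=None):
    s=bot.get_state();R=Ro.from_rotvec(s["tool_rot"]);X=R.as_matrix()[:,0];p=np.degrees(np.arctan2(X[1],X[0]))
    print("t",s["clock"],"pos",s["tool_pos"].round(4),"phi",p.round(2),"zax",R.as_matrix()[:,2].round(4),"q",s["joint_pos"].round(2),"w",round(s["width"],4),s["finger_force"],s["force"].round(1))
    print("units",(R.inv().apply(np.array([x,y,z])-s["tool_pos"])/.025).round(2),"az",None if phi is None else round((p-phi)/5,2))
E
python3 -c "
from h import *
go(.533,.060,.22,-82.5)"
```

```text
t 1.825 pos [0.2216 0.5033 0.3037] phi -82.23 zax [-2.e-04 -4.e-04 -1.e+00] q [ 1.44  0.26  0.11 -0.   -1.42 -1.31] w 0.0856 0.0 [0.1 0.  0.9]
units [19.25 -9.95  3.35] az 0.05
```

Request:
{"op": "carry_out", "data": {
  "plan": [
    [[0.96,-0.5,0],[0,0,0],1],
    [[0.96,-0.5,0],[0,0,0],1],
    [[0.96,-0.5,0],[0,0,0],1],
    [[0.96,-0.5,0],[0,0,0],1],
    [[0.96,-0.5,0],[0,0,0],1],
    [[0.96,-0.5,0],[0,0,0],1],
    [[0.96,-0.5,0],[0,0,0],1],
    [[0.96,-0.5,0],[0,0,0],1]
  ]
}}

```text
clock: 2.82
tool_pos: [0.3472, 0.3248, 0.304]
tool_rot: [-2.367, 2.066, -0.0]
force: [0.7, 0.2, -0.3]
width: 0.0852
finger_force: 0.0
```

Request:
{"op": "carry_out", "data": {
  "plan": [
    [[0.96,-0.5,0],[0,0,0],1],
    [[0.96,-0.5,0],[0,0,0],1],
    [[0.96,-0.5,0],[0,0,0],1],
    [[0.96,-0.5,0],[0,0,0],1],
    [[0.96,-0.5,0],[0,0,0],1],
    [[0.96,-0.5,0],[0,0,0],1],
    [[0.96,-0.5,0],[0,0,0],1],
    [[0.96,-0.5,0],[0,0,0],1]
  ]
}}

```text
clock: 3.82
tool_pos: [0.4717, 0.148, 0.304]
tool_rot: [-2.367, 2.066, -0.0]
force: [-0.1, 0.3, -0.1]
width: 0.0855
finger_force: 0.0
```

Request:
{"op": "carry_out", "data": {
  "plan": [
    [[0.96,-0.5,0.6],[0,0,0],1],
    [[0.96,-0.5,0.8],[0,0,0],1],
    [[0.96,-0.5,0.8],[0,0,0],1],
    [[0.96,-0.5,0.8],[0,0,0],1],
    [[0,0,0.4],[0,0,0],1],
    [[0,0,0],[0,0,0],1]
  ]
}}

```text
clock: 4.58
tool_pos: [0.5333, 0.0609, 0.2184]
tool_rot: [2.365, -2.066, -0.001]
force: [0.9, -0.4, -0.5]
width: 0.0854
finger_force: 0.0
```

```bash
python3 -c "
from h import *
go(.533,.060,.126,-82.5)
T=eyes.grab_frame('top');S=eyes.grab_frame('scene')
cv2.imwrite('pics/a.png',cv2.resize(np.hstack([T[130:290,240:400],S[110:270,230:390]]),None,fx=2.5,fy=2.5)[:,:,::-1])
"
```

```text
t 4.575 pos [0.5333 0.0609 0.2184] phi -82.27 zax [-1.5e-03 -5.0e-04 -1.0e+00] q [ 0.41  0.27 -0.09 -0.   -1.21 -0.27] w 0.0854 0.0 [ 0.9 -0.4 -0.5]
units [0.03 0.01 3.69] az 0.05
```

View pics/a.png

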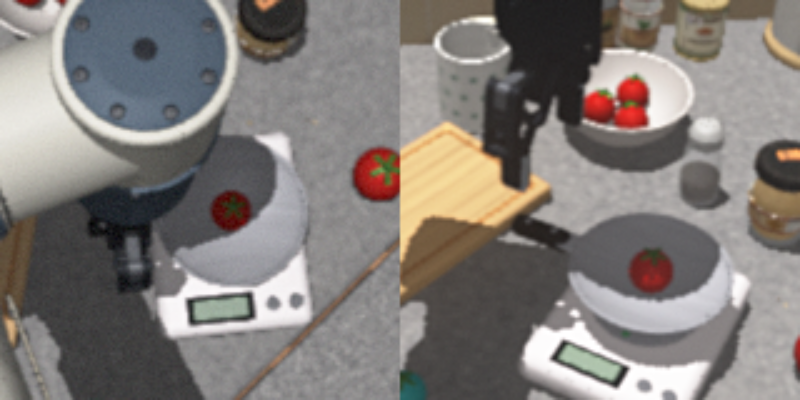

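The gripper stands above the handle (scene crop: fingers at about (510,150) and (570,90), handle at (540,230)), and the pan and tomato are undisturbed. Next I descend and close.

Request:
{"op": "carry_out", "data": {
  "plan": [
    [[0,0,0.7],[0,0,0.05],1],
    [[0,0,0.7],[0,0,0],1],
    [[0,0,0.7],[0,0,0],1],
    [[0,0,0.7],[0,0,0],1],
    [[0,0,0.5],[0,0,0],1],
    [[0,0,0.37],[0,0,0],1],
    [[0,0,0],[0,0,0],1]
  ]
}}

```text
clock: 5.55
tool_pos: [0.5338, 0.0615, 0.1269]
tool_rot: [2.362, -2.071, -0.0]
force: [0.5, -0.0, 0.2]
width: 0.0855
finger_force: 0.0
```

Request:
{"op": "carry_out", "data": {
  "plan": [
    [[0,0,0],[0,0,0],0.4],
    [[0,0,0],[0,0,0],0],
    [[0,0,0],[0,0,0],-0.3],
    [[0,0,0],[0,0,0],-0.4],
    [[0,0,0],[0,0,0],-0.5],
    [[0,0,0],[0,0,0],-0.5]
  ]
}}

```text
clock: 6.3
tool_pos: [0.534, 0.0614, 0.1271]
tool_rot: [2.362, -2.072, 0.0]
force: [0.5, -0.2, 1.2]
width: 0.0214
finger_force: 0.0
```

```bash
python3 -c "
from h import *
go(.533,.060,.126,-82.5)
T=eyes.grab_frame('top');S=eyes.grab_frame('scene')
cv2.imwrite('pics/b.png',cv2.resize(np.hstack([T[130:290,240:400],S[110:270,230:390]]),None,fx=2.5,fy=2.5)[:,:,::-1])
"
```

```text
t 6.3 pos [0.534  0.0614 0.1271] phi -82.52 zax [ 0. -0. -1.] q [ 0.41  0.35 -0.23  0.   -0.99 -0.28] w 0.0214 0.0 [ 0.5 -0.2  1.2]
units [0.05 0.05 0.05] az -0.0
```

View pics/b.png

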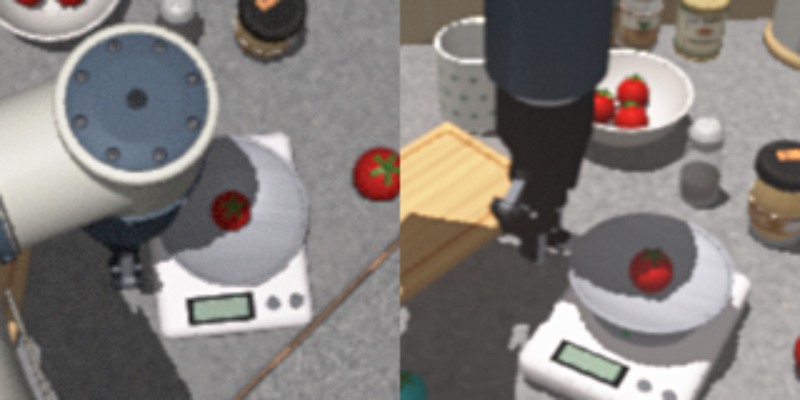

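The fingers straddle the handle (scene crop (535,235)) and are still 21 mm open. I'll close them fully.

Request:
{"op": "carry_out", "data": {
  "plan": [
    [[0,0,0],[0,0,0],-0.56],
    [[0,0,0],[0,0,0],-0.6],
    [[0,0,0],[0,0,0],-0.65],
    [[0,0,0],[0,0,0],-0.7],
    [[0,0,0],[0,0,0],-1],
    [[0,0,0],[0,0,0],-1],
    [[0,0,0],[0,0,0],-1]
  ]
}}

```text
clock: 7.28
tool_pos: [0.5341, 0.0615, 0.1273]
tool_rot: [-2.361, 2.071, -0.0]
force: [0.8, 1.1, 3.1]
width: 0.0144
finger_force: 89.0
```

```bash
python3 -c "
from h import *
go(.534,.0614,.127,-82.5);print(bot.get_state()['torque'])
S=eyes.grab_frame('scene');T=eyes.grab_frame('top')
t=mask(S,(0,150,50),(8,255,255),(315,205,345,232));print(cen(t),cast('scene',[cen(t)],.074))
"
```

```text
t 7.275 pos [0.5341 0.0615 0.1273] phi -82.51 zax [ 5.e-04  2.e-04 -1.e+00] q [ 0.41  0.35 -0.23  0.   -0.99 -0.28] w 0.0144 88.98728370666504 [0.8 1.1 3.1]
units [0.   0.   0.01] az -0.0
[ 0.26122836 -0.10871732  0.01824325]
[329.67599067599065, 219.3881118881119] [[ 0.5444233  -0.03985156  0.074     ]]
```

Request:
{"op": "carry_out", "data": {
  "plan": [
    [[0.001,0.07,0],[0,0,-0.2],-1],
    [[0.003,0.14,0],[0,0,-0.4],-1],
    [[0.004,0.175,0],[0,0,-0.5],-1],
    [[0.003,0.14,0],[0,0,-0.4],-1],
    [[0.001,0.07,0],[0,0,-0.2],-1],
    [[0,0,0],[0,0,0],-1]
  ]
}}

```text
clock: 8.12
tool_pos: [0.5194, 0.0583, 0.1272]
tool_rot: [-2.509, 1.891, -0.0]
force: [1.6, 1.3, 2.5]
width: 0.0144
finger_force: 89.2
```

```bash
python3 -c "
from h import *
go(.534,.0614,.127,-82.5);print(bot.get_state()['torque'])
S=eyes.grab_frame('scene')
t=mask(S,(0,150,50),(8,255,255),(315,205,345,232));print(cen(t),cast('scene',[cen(t)],.074))
"
```

```text
t 8.125 pos [0.5194 0.0583 0.1272] phi -74.0 zax [ 1.e-04 -0.e+00 -1.e+00] q [ 0.41  0.33 -0.27  0.   -0.98 -0.13] w 0.0144 89.24998641014099 [1.6 1.3 2.5]
units [ 0.04 -0.6   0.01] az 1.7
[ 0.18368611 -0.42505808  0.17212936]
[329.68022598870056, 219.3920903954802] [[ 0.54441881 -0.03986414  0.074     ]]
```

Low forces and the tomato is still, so I continue the arc.

Request:
{"op": "carry_out", "data": {
  "plan": [
    [[0.003,0.14,0],[0,0,-0.4],-1],
    [[0.004,0.175,0],[0,0,-0.5],-1],
    [[0.004,0.175,0],[0,0,-0.5],-1],
    [[0.004,0.175,0],[0,0,-0.5],-1],
    [[0.004,0.175,0],[0,0,-0.5],-1],
    [[0.004,0.175,0],[0,0,-0.5],-1],
    [[0.004,0.175,0],[0,0,-0.5],-1],
    [[0.004,0.175,0],[0,0,-0.5],-1]
  ]
}}

```text
clock: 9.18
tool_pos: [0.4887, 0.0436, 0.1272]
tool_rot: [-2.794, 1.435, -0.0]
force: [1.9, 0.7, 3.0]
width: 0.0144
finger_force: 89.2
```

Request:
{"op": "carry_out", "data": {
  "plan": [
    [[0.004,0.175,0],[0,0,-0.5],-1],
    [[0.004,0.175,0],[0,0,-0.5],-1],
    [[0.004,0.175,0],[0,0,-0.5],-1],
    [[0.004,0.175,0],[0,0,-0.5],-1],
    [[0.004,0.175,0],[0,0,-0.5],-1],
    [[0.004,0.175,0],[0,0,-0.5],-1],
    [[0.003,0.14,0],[0,0,-0.4],-1],
    [[0.001,0.07,0],[0,0,-0.2],-1]
  ]
}}

```text
clock: 10.18
tool_pos: [0.4664, 0.0215, 0.1272]
tool_rot: [-2.984, 0.982, -0.0]
force: [1.1, 1.2, 2.5]
width: 0.0146
finger_force: 89.2
```

```bash
python3 -c "
from h import *
go(.4465,-.052,.127,7.5);print(bot.get_state()['torque'])
S=eyes.grab_frame('scene')
t=mask(S,(0,150,50),(8,255,255),(315,205,345,232));print(cen(t),cast('scene',[cen(t)],.074))
"
```

```text
t 10.175 pos [0.4664 0.0215 0.1272] phi -36.44 zax [ 4.e-04  3.e-04 -1.e+00] q [ 0.38  0.23 -0.41 -0.   -0.93  0.55] w 0.0146 89.2110013961792 [1.1 1.2 2.5]
units [1.11 2.84 0.01] az -8.79
[ 0.47654046 -0.64451301  0.06198197]
[329.013986013986, 219.6083916083916] [[ 0.54309464 -0.0390911   0.074     ]]
```

Request:
{"op": "carry_out", "data": {
  "plan": [
    [[0.003,0.14,0],[0,0,-0.4],-1],
    [[0.004,0.175,0],[0,0,-0.5],-1],
    [[0.004,0.175,0],[0,0,-0.5],-1],
    [[0.004,0.175,0],[0,0,-0.5],-1],
    [[0.004,0.175,0],[0,0,-0.5],-1],
    [[0.004,0.175,0],[0,0,-0.5],-1],
    [[0.004,0.175,0],[0,0,-0.5],-1],
    [[0.004,0.175,0],[0,0,-0.5],-1]
  ]
}}

```text
clock: 11.22
tool_pos: [0.4515, -0.0089, 0.1272]
tool_rot: [-3.107, 0.463, -0.001]
force: [3.2, 0.8, 2.1]
width: 0.0143
finger_force: 89.0
```

Request:
{"op": "carry_out", "data": {
  "plan": [
    [[0.004,0.175,0],[0,0,-0.5],-1],
    [[0.004,0.175,0],[0,0,-0.5],-1],
    [[0.004,0.175,0],[0,0,-0.5],-1],
    [[0.004,0.175,0],[0,0,-0.5],-1],
    [[0.004,0.175,0],[0,0,-0.5],-1],
    [[0.004,0.175,0],[0,0,-0.5],-1],
    [[0.004,0.175,0],[0,0,-0.5],-1],
    [[0.003,0.14,0],[0,0,-0.4],-1]
  ]
}}

```text
clock: 12.22
tool_pos: [0.4478, -0.0426, 0.1272]
tool_rot: [-3.141, -0.07, -0.003]
force: [5.9, -0.2, 0.1]
width: 0.0142
finger_force: 88.7
```

Request:
{"op": "carry_out", "data": {
  "plan": [
    [[0.003,0.14,0],[0,0,-0.4],-1],
    [[0.002,0.105,0],[0,0,-0.3],-1],
    [[0.001,0.07,0],[0,0,-0.2],-1],
    [[0,0,0],[0,0,0],-1],
    [[0,0,0],[0,0,0],-1],
    [[0,0,0],[0,0,0],-1]
  ]
}}

```text
clock: 12.98
tool_pos: [0.4482, -0.0503, 0.1272]
tool_rot: [-3.136, -0.192, -0.002]
force: [5.6, 0.9, -0.7]
width: 0.0143
finger_force: 88.8
```

```bash
python3 -c "
from h import *
go(.4465,-.052,.127,7.5);print(bot.get_state()['torque'])
S=eyes.grab_frame('scene');T=eyes.grab_frame('top')
t=mask(S,(0,150,50),(8,255,255),(315,205,345,232));print(cen(t),cast('scene',[cen(t)],.074))
cv2.imwrite('pics/c.png',cv2.resize(np.hstack([T[130:290,240:400],S[150:310,230:390]]),None,fx=2.5,fy=2.5)[:,:,::-1])
"
```

```text
t 12.975 pos [ 0.4482 -0.0503  0.1272] phi 7.0 zax [ 1.3e-03  2.0e-04 -1.0e+00] q [ 0.24  0.2  -0.45  0.   -0.92  1.46] w 0.0143 88.76596570014954 [ 5.6  0.9 -0.7]
units [-0.08  0.06  0.01] az -0.1
[ 0.30534355 -1.8693368  -0.02658618]
[335.0416666666667, 218.29166666666666] [[ 0.55356651 -0.04702879  0.074     ]]
```

View pics/c.png

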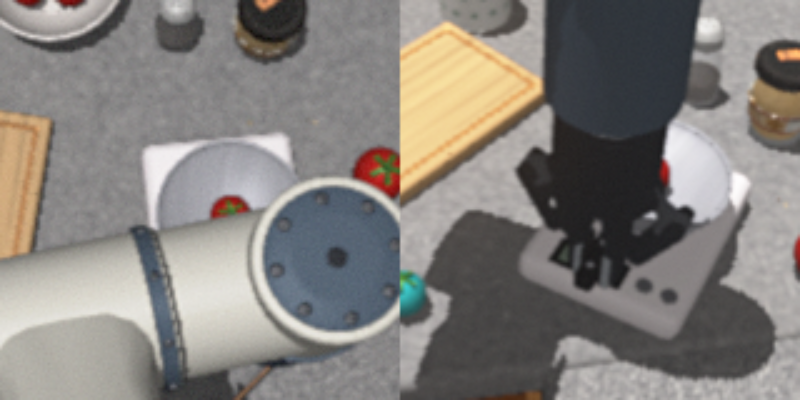

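The pan is turned with its handle towards -x, and the tomato is still central (top crop (230,207)). There's a 5.6 N radial pull, so I ease inward by 1.5 mm before lifting.

Request:
{"op": "carry_out", "data": {
  "plan": [
    [[0.03,0,0],[0,0,-0.05],-1],
    [[0.03,0,0],[0,0,-0.05],-1],
    [[0,0,0],[0,0,0],-1],
    [[0,0,0],[0,0,0],-1]
  ]
}}

```text
clock: 13.58
tool_pos: [0.4485, -0.0505, 0.1271]
tool_rot: [3.134, 0.205, -0.002]
force: [-0.8, -2.6, 5.6]
width: 0.0146
finger_force: 89.5
```

```bash
python3 -c "
from h import *
go(.4465,-.052,.127,7.5);print(bot.get_state()['torque'])
"
```

```text
t 13.575 pos [ 0.4485 -0.0505  0.1271] phi 7.48 zax [-1.4e-03 -5.0e-04 -1.0e+00] q [ 0.24  0.2  -0.44  0.   -0.92  1.46] w 0.0146 89.49825882911682 [-0.8 -2.6  5.6]
units [-0.09  0.05  0.  ] az -0.0
[-0.53514826  0.09015427 -0.07854179]
```

Request:
{"op": "carry_out", "data": {
  "plan": [
    [[0,0,-0.05],[0,0,0],-1],
    [[0,0,-0.1],[0,0,0],-1],
    [[0,0,-0.15],[0,0,0],-1],
    [[0,0,-0.15],[0,0,0],-1],
    [[0,0,-0.1],[0,0,0],-1],
    [[0,0,-0.05],[0,0,0],-1],
    [[0,0,0],[0,0,0],-1]
  ]
}}

```text
clock: 14.45
tool_pos: [0.4488, -0.0503, 0.1421]
tool_rot: [-3.135, -0.205, 0.001]
force: [-0.1, -0.7, -2.3]
width: 0.0144
finger_force: 88.4
```

```bash
python3 -c "
from h import *
go(.4465,-.052,.2,7.5);print(bot.get_state()['torque'])
S=eyes.grab_frame('scene');T=eyes.grab_frame('top')
cv2.imwrite('pics/d.png',cv2.resize(np.hstack([T[130:290,240:400],S[130:290,230:390]]),None,fx=2.5,fy=2.5)[:,:,::-1])
"
```

```text
t 14.45 pos [ 0.4488 -0.0503  0.1421] phi 7.48 zax [-5.e-04  0.e+00 -1.e+00] q [ 0.24  0.18 -0.42 -0.   -0.96  1.46] w 0.0144 88.4328818321228 [-0.1 -0.7 -2.3]
units [-0.1   0.06 -2.32] az -0.0
[-0.07980149  0.20992786  0.0166048 ]
```

View pics/d.png

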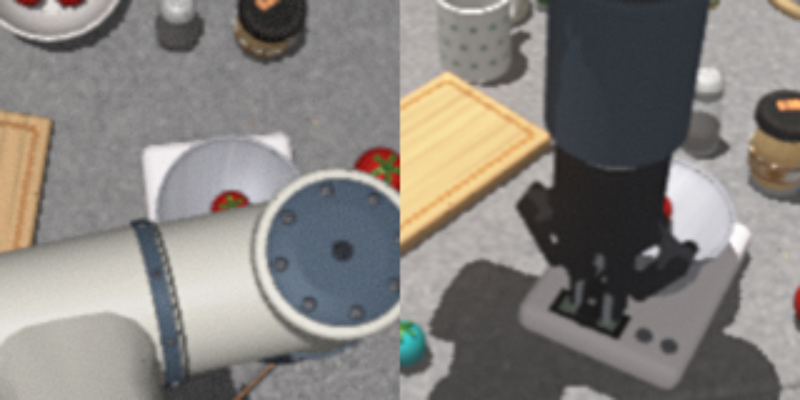

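The pan came free (weight on the wrist -2.3 N, torque about 0.2 N m), with the tomato at top crop (231,205). I continue lifting.

Request:
{"op": "carry_out", "data": {
  "plan": [
    [[0,0,-0.1],[0,0,0],-1],
    [[0,0,-0.2],[0,0,0],-1],
    [[0,0,-0.3],[0,0,0],-1],
    [[0,0,-0.35],[0,0,0],-1],
    [[0,0,-0.35],[0,0,0],-1],
    [[0,0,-0.35],[0,0,0],-1],
    [[0,0,-0.35],[0,0,0],-1],
    [[0,0,-0.3],[0,0,0],-1]
  ]
}}

```text
clock: 15.55
tool_pos: [0.4492, -0.0502, 0.2003]
tool_rot: [-3.135, -0.205, -0.0]
force: [0.3, 0.5, -2.0]
width: 0.0143
finger_force: 88.5
```

Request:
{"op": "carry_out", "data": {
  "plan": [
    [[0,0,-0.2],[0,0,0],-1],
    [[0,0,-0.1],[0,0,0],-1],
    [[0,0,0],[0,0,0],-1],
    [[0,0,0],[0,0,0],-1]
  ]
}}

```text
clock: 16.05
tool_pos: [0.449, -0.0503, 0.2068]
tool_rot: [-3.135, -0.205, 0.001]
force: [0.4, 0.1, -2.2]
width: 0.0144
finger_force: 88.5
```

```bash
python3 -c "
from h import *
r=.1;a=np.radians(7.5)
go(.541-r*np.cos(a),.2065-r*np.sin(a),.207,7.5);print(bot.get_state()['torque'])
T=eyes.grab_frame('top')
t=mask(T,(0,150,50),(8,255,255),(310,180,350,225));print(cen(t),cast('top',[cen(t)],.154))
"
```

```text
t 16.05 pos [ 0.449  -0.0503  0.2068] phi 7.48 zax [-7.e-04 -0.e+00 -1.e+00] q [ 0.24  0.12 -0.32 -0.   -1.14  1.46] w 0.0144 88.5254430770874 [ 0.4  0.1 -2.2]
units [ 0.99 -9.7  -0.01] az -0.0
[-0.03757212  0.19590691 -0.01976069]
[333.31666666666666, 202.61666666666665] [[ 0.55665214 -0.03082437  0.154     ]]
```

Request:
{"op": "carry_out", "data": {
  "plan": [
    [[0.005,-0.05,0],[0,0,0],-1],
    [[0.01,-0.1,0],[0,0,0],-1],
    [[0.015,-0.15,0],[0,0,0],-1],
    [[0.02,-0.2,0],[0,0,0],-1],
    [[0.025,-0.25,0],[0,0,0],-1],
    [[0.03,-0.3,0],[0,0,0],-1],
    [[0.035,-0.35,0],[0,0,0],-1],
    [[0.04,-0.4,0],[0,0,0],-1]
  ]
}}

```text
clock: 17.1
tool_pos: [0.4477, -0.0043, 0.2071]
tool_rot: [-3.135, -0.205, -0.0]
force: [-0.8, -0.5, -2.8]
width: 0.0146
finger_force: 88.5
```

Request:
{"op": "carry_out", "data": {
  "plan": [
    [[0.04,-0.4,0],[0,0,0],-1],
    [[0.04,-0.4,0],[0,0,0],-1],
    [[0.04,-0.4,0],[0,0,0],-1],
    [[0.04,-0.4,0],[0,0,0],-1],
    [[0.04,-0.4,0],[0,0,0],-1],
    [[0.04,-0.4,0],[0,0,0],-1],
    [[0.04,-0.4,0],[0,0,0],-1],
    [[0.04,-0.4,0],[0,0,0],-1]
  ]
}}

```text
clock: 18.1
tool_pos: [0.4452, 0.076, 0.2071]
tool_rot: [-3.135, -0.205, 0.0]
force: [-0.1, 0.5, -2.7]
width: 0.0143
finger_force: 88.5
```

Request:
{"op": "carry_out", "data": {
  "plan": [
    [[0.04,-0.4,0],[0,0,0],-1],
    [[0.04,-0.4,0],[0,0,0],-1],
    [[0.04,-0.4,0],[0,0,0],-1],
    [[0.04,-0.4,0],[0,0,0],-1],
    [[0.04,-0.4,0],[0,0,0],-1],
    [[0.04,-0.4,0],[0,0,0],-1],
    [[0.04,-0.4,0],[0,0,0],-1],
    [[0.04,-0.4,0],[0,0,0],-1]
  ]
}}

```text
clock: 19.1
tool_pos: [0.4427, 0.1564, 0.2071]
tool_rot: [3.135, 0.205, -0.0]
force: [0.3, 0.8, -2.6]
width: 0.0142
finger_force: 88.5
```

Request:
{"op": "carry_out", "data": {
  "plan": [
    [[0.035,-0.35,0],[0,0,0],-1],
    [[0.03,-0.3,0],[0,0,0],-1],
    [[0.025,-0.25,0],[0,0,0],-1],
    [[0.02,-0.2,0],[0,0,0],-1],
    [[0.015,-0.15,0],[0,0,0],-1],
    [[0.01,-0.1,0],[0,0,0],-1],
    [[0.005,-0.05,0],[0,0,0],-1],
    [[0,0,0],[0,0,0],-1]
  ]
}}

```text
clock: 20.1
tool_pos: [0.4417, 0.1908, 0.2072]
tool_rot: [-3.135, -0.205, -0.0]
force: [-0.6, -0.6, -1.6]
width: 0.0147
finger_force: 88.5
```

Request:
{"op": "carry_out", "data": {
  "plan": [
    [[0,0,0],[0,0,0],-1],
    [[0,0,0],[0,0,0],-1],
    [[0,0,0],[0,0,0],-1],
    [[0,0,0],[0,0,0],-1],
    [[0,0,0],[0,0,0],-1],
    [[0,0,0],[0,0,0],-1],
    [[0,0,0],[0,0,0],-1],
    [[0,0,0],[0,0,0],-1]
  ]
}}

```text
clock: 21.1
tool_pos: [0.4417, 0.1909, 0.2071]
tool_rot: [-3.135, -0.205, -0.0]
force: [-0.1, 1.0, -2.6]
width: 0.0147
finger_force: 88.5
```

```bash
python3 -c "
from h import *
r=.1;a=np.radians(7.5)
go(.541-r*np.cos(a),.2065-r*np.sin(a),.207,7.5);print(bot.get_state()['torque'])
T=eyes.grab_frame('top');S=eyes.grab_frame('scene')
cv2.imwrite('pics/e.png',cv2.resize(np.hstack([T[120:300,140:320],S[80:260,150:330]]),None,fx=2.2,fy=2.2)[:,:,::-1])
"
```

```text
t 21.1 pos [0.4417 0.1909 0.2071] phi 7.48 zax [ 0.  0. -1.] q [ 0.73  0.17 -0.25 -0.   -1.15  0.97] w 0.0147 88.52986335754395 [-0.1  1.  -2.6]
units [ 0.02 -0.1   0.01] az -0.0
[-0.05177885  0.2091785   0.01006406]
```

View pics/e.png

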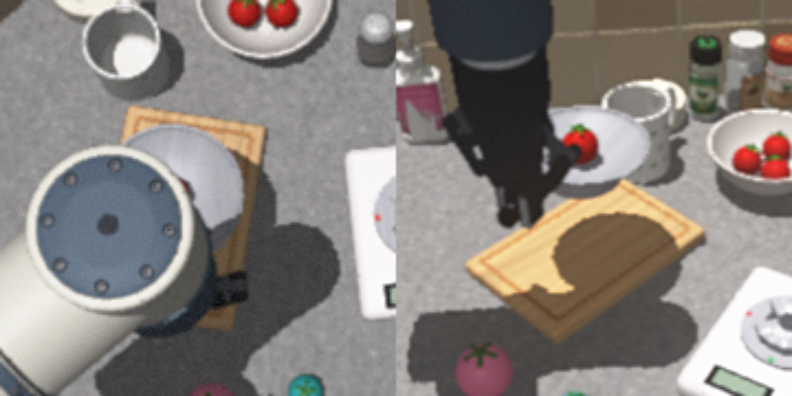

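Pan is over the board, with the tomato around scene crop (580,146) and nothing shifted. I do a final numeric check that it is at rest.

Request:
{"op": "carry_out", "data": {
  "plan": [
    [[0,0,0],[0,0,0],-1],
    [[0,0,0],[0,0,0],-1],
    [[0,0,0],[0,0,0],-1],
    [[0,0,0],[0,0,0],-1],
    [[0,0,0],[0,0,0],-1],
    [[0,0,0],[0,0,0],-1],
    [[0,0,0],[0,0,0],-1],
    [[0,0,0],[0,0,0],-1]
  ]
}}

```text
clock: 22.2
tool_pos: [0.4417, 0.1909, 0.2071]
tool_rot: [-3.135, -0.205, -0.0]
force: [0.4, 0.9, -2.5]
width: 0.0145
finger_force: 88.5
```

```bash
python3 -c "
from h import *
for i in range(4):
    S=eyes.grab_frame('scene')
    t=mask(S,(0,150,50),(8,255,255),(215,125,250,165));print(cen(t),cast('scene',[cen(t)],.154),cv2.boundingRect(t))
h=cv2.cvtColor(S,cv2.COLOR_RGB2HSV)
"
```

```text
[234.51993620414672, 145.2041467304625] [[0.54101028 0.20170959 0.154     ]] (226, 140, 15, 14)
[234.50485436893203, 145.2734627831715] [[0.54080041 0.20157179 0.154     ]] (226, 140, 15, 14)
[234.50079744816586, 145.21371610845293] [[0.54095961 0.2017195  0.154     ]] (226, 140, 15, 14)
[234.50485436893203, 145.2734627831715] [[0.54080041 0.20157179 0.154     ]] (226, 140, 15, 14)
```

The tomato is at rest at (0.541, 0.202), on the pan's axis within about 3 mm and about 5 mm from the board's centre.

```bash
python3 -c "
from station import ticket
print(ticket.sign_off())"
```

```text
the job is handed in; nothing more can be done
None
```

Job handed in (no verdict came back): the pan was turned, lifted and is held level and still over the middle of the board, its underside about 0.12 m above the worktop, with the tomato at rest in its middle.

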